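# Vacuum-pack the baby-food pots

### The arm

A 7-joint arm with a two-finger parallel gripper is mounted at the origin on the work surface. World frame = base frame: x ahead of the robot, y to its left, z up, the work surface at z = 0. Lengths are in mm, angles in rad, forces in N, time in s.
With the tool pointing down it reaches from about 400 to 875 mm from the base axis. Payload 4.4 kg.
Tool frame: the origin (TCP) lies between the finger pads, 19 mm behind the fingertips; this is the grasp point; z points along the fingers, y is the line along which they close (so a half turn about z gives the same grasp; the last joint's range is limited). The gripper opens to 85 mm and grips with 20 to 120 N. Pads are 22 mm wide; open, the fingers measure 114 mm over their backs; the gripper's body (76 mm by 85 mm) begins 54 mm behind the grasp point. The pads swing forward as they close: fully open they stand 13 mm farther back than shut.
Start: joints at [-1.383, 0.628, 0.038, 1.517, -0.027, 0.996, -0.02], TCP at [163.18, 629.198, 250.013] pointing down, gripper open.
Joint ranges: [-3.06, 3.06], [-0.37, 2.12], [-1.25, 1.32], [0.18, 2.47], [-1.1, 4.24], [0.23, 1.98], [-2.94, 2.94]. Speed limits (rad/s): [2.57, 2.57, 3.14, 3.14, 3.14, 3.14, 3.14].

### API

Orientations are given as [roll, pitch, yaw] about the fixed x, y, z axes, in that order (R = Rz(yaw) Ry(pitch) Rx(roll)).
In Python, from cell import * gives the robot as it stands.
- The arm moves only by the tool move_arm, never from a script. Its argument "rows" is text: rows parted by semicolons, each of 7 numbers parted by spaces: the shift along the tool's x, y, z scaled (see below), then the turn, a rotation vector about the tool's x, y, z scaled (see below), then the closure, from -1 (fully open) to 1 (shut). A call has 1 to 12 rows; each row is the pose to reach, as a shift and turn from the pose commanded when the call began, along the tool's axes at that moment; what a row does not reach only later rows make up. The controller multiplies each number of a shift by 0.3 m and each number of a turn by pi/2 rad. A row lasts 1/12 s, in which the tool goes at most 41.7 mm and 7.16 degrees, less where a joint would pass 70% of its speed; a pose out of reach is approached as far as the arm can. A call with a number of a shift or a turn outside -1 to 1 is refused whole. A call with a gripper value outside its range is refused whole. The fingers move at their own pace and stop on an object; the grip force is fixed at half the most. Time passes only in rows, so rows that repeat a pose let the fingers close. It gives the time, the measured TCP pose, the force, the opening and the grip force at its end, in the units of the state.
- read_state(): the state, without advancing time (a new reading comes with each control period).
- get_image(name): name is "scene" or "top" or "wrist"; returns a dict with "img" (400x640x3 uint8, red, green, blue), "vfov" (degrees; the focal length in pixels is half the picture's height over the tangent of half this angle, whatever the lens; pixels are square), "cx", "cy" (the principal point, pixels), "k1" (the pictures are not rectified: a ray, as slopes to the right and down, at radius r is drawn at 1 + k1 r^2 times it, then the intrinsics apply), "extrinsics" (4x4, takes a point from camera to world coordinates); the wrist camera has in their place "T_tool_cam" (4x4, takes a point from camera to tool coordinates, whose origin is the TCP and whose axes are the flange's). Camera axes: x right, y up, looking along -z (the intrinsics and any distortion apply to the point x, -y, -z); pixel columns grow to the right and rows downward; lengths in mm; the calibration is good to about 2 mm. A picture is of the moment at which its call begins: read the wrist's pose just before it. There is no depth.
- finish_job(): hands the job in; it is judged then, once.
The state is a dict: "clock": time; "qpos": joint angles; "qd": joint speeds; "tau": joint torques, N m; "eef_pos": TCP position; "tool_rot": TCP orientation; "force": force on the tool from outside, world axes, zero at the start; "torque": the same for the moment, N m; "width": finger opening in mm; "gripper_force": force on a finger pad.
Only numpy, scipy, OpenCV 4.12 (cv2) and the standard library are available. Lean on these libraries where they do the work, as an engineer would, in place of code of your own. Each camera call takes 0.05 s, during which the arm holds its last target. There are 200 camera calls.

### The job

Put the baby's food away under vacuum: set all the square capped pots on the floor of the vacuum keeper's chamber, none on top of another, then close the chamber with its lid, dropped fully home. Turn the gauge bezel so that its pointer is on the zero mark; with the lid on and the gauge at zero, give the pump at least three full strokes, each time holding the plunger down on its stop for a good second and then letting it come fully up. Leave the cup, the ramekin and the forks where they are.

Things in the scene. Friction and masses are not known exactly. Their poses are not given: they have to be found in the camera images.
- keeper: Vacuum food keeper, fixed. Open-topped grey chamber 150 (x) x 210 (y) x 65 mm high, walls and floor 5 mm (inside 140 x 200 x 60 deep); in front of it (its -x side, towards the robot) a steel console 90 (x) x 210 (y) x 45 mm high, centred 120 mm from the chamber's centre, with the gauge bezel (y +55 mm) and pump plunger (y -55 mm) on it. Origin: under the chamber's centre, on the counter.
- keeper_in (a point): Centre of the chamber's inner floor, 5 mm above the counter; axes as the keeper.
- keeper_rim (a point): Centre of the chamber's mouth, at rim height (65 mm above the counter); axes as the keeper.
- gauge (a joint): Gauge bezel angle, rad: 0 = its black pointer is on the zero mark, positive = anticlockwise from above; range -1.6 to 1.6, starts positive (turn it clockwise). Friction 0.04 N m: it stays where it is left. Zero mark: the long thick black tick on the console at the side towards the robot (keeper's -x); the other ticks are short and thin.
- gauge_grip (a point): On the bezel's axis, 80 mm above the counter: TCP height to grip its bar from above. Bezel: white disc 54 mm across, top 58 mm above the counter, with an upright grey bar on it, 44 long x 12 wide, from 58 to 82 mm above the counter. This point's x axis runs along the bar and turns with it; the pointer is the black stripe at the bar's -x end.
- pump (a joint): How far the pump plunger is pressed, m: 0 = up, 0.018 = on its stop. A spring brings it back up when released; 3 N starts it, about 8.5 N holds it on its stop.
- pump_top (a point): Centre of the top of the plunger's round black head (42 mm across, 12 mm thick), 95 mm above the counter when up, 77 mm when on its stop; it moves with the plunger. Pressed straight down.
- lid: Loose chamber lid, 0.2 to 0.33 kg: grey plate 156 (x) x 216 (y) x 6 mm; under it a centred black lip 130 x 190 x 5 mm that drops into the chamber's mouth with 5 mm play; on top a steel bar grip 76 long (y) x 14 wide (x) x 30 mm high. Origin: centre of the plate's underside (5 mm up on the counter; level with the rim when closed). Same after a half turn. Starts at the robot's left.
- pot1: Square white ceramic baby-food pot with a round steel cap fixed on it: body 44 x 44 x 40 mm, cap 38 mm across and 12 mm high, 52 mm in all, 0.08 to 0.17 kg. Origin: its centre, 26 mm above what it stands on; z towards the cap, x and y square to its sides. Two to four such pots stand on the counter on the robot's right; the rest are absent.
- pot2: Square white ceramic baby-food pot with a round steel cap fixed on it: body 44 x 44 x 40 mm, cap 38 mm across and 12 mm high, 52 mm in all, 0.08 to 0.17 kg. Origin: its centre, 26 mm above what it stands on; z towards the cap, x and y square to its sides. Two to four such pots stand on the counter on the robot's right; the rest are absent.
- pot3: Square white ceramic baby-food pot with a round steel cap fixed on it: body 44 x 44 x 40 mm, cap 38 mm across and 12 mm high, 52 mm in all, 0.08 to 0.17 kg. Origin: its centre, 26 mm above what it stands on; z towards the cap, x and y square to its sides. Two to four such pots stand on the counter on the robot's right; the rest are absent.
- pot4: Square white ceramic baby-food pot with a round steel cap fixed on it: body 44 x 44 x 40 mm, cap 38 mm across and 12 mm high, 52 mm in all, 0.08 to 0.17 kg. Origin: its centre, 26 mm above what it stands on; z towards the cap, x and y square to its sides. Two to four such pots stand on the counter on the robot's right; the rest are absent.
- sippy_cup: Bystander: red sippy cup, 74 mm across, 120 mm high, origin under its centre.
- ramekin: Bystander: empty round white ramekin, 72 mm across, 40 mm high, open on top, origin under its centre.
- fork1: Bystander: small steel baby fork, 125 mm long along its x, lying on the counter.
- fork2: Bystander: a second baby fork, the same.

How it is judged (in metres and radians):
On the way, in this order (a step that is already met when the one before it is completed fails the run):
1. every pot present is on the chamber's floor (x of pot1 in the frame of keeper_in between -0.055 and 0.055 m and y of pot1 in the frame of keeper_in between -0.085 and 0.085 m and z of each of pot1, pot2, pot3, pot4 in the frame of keeper_in below 0.034 m and x of pot2 in the frame of keeper_in between -0.055 and 0.055 m and y of pot2 in the frame of keeper_in between -0.085 and 0.085 m and x of pot3 in the frame of keeper_in between -0.055 and 0.055 m and y of pot3 in the frame of keeper_in between -0.085 and 0.085 m and x of pot4 in the frame of keeper_in between -0.055 and 0.055 m and y of pot4 in the frame of keeper_in between -0.085 and 0.085 m), for 0.2 s.
2. the lid is home on the chamber and the gauge reads zero, with the plunger up (x of lid in the frame of keeper_rim between -0.01 and 0.01 m and y of lid in the frame of keeper_rim between -0.01 and 0.01 m and z of lid in the frame of keeper_rim between -0.004 and 0.004 m and angle between lid's own z axis and vertical below 0.05 rad and value of joint gauge between -0.09 and 0.09 rad and value of joint pump below 0.003 m), for 0.2 s.
3. first stroke: plunger held on its stop, lid on and gauge at zero (x of lid in the frame of keeper_rim between -0.01 and 0.01 m and y of lid in the frame of keeper_rim between -0.01 and 0.01 m and z of lid in the frame of keeper_rim between -0.004 and 0.004 m and angle between lid's own z axis and vertical below 0.05 rad and value of joint gauge between -0.09 and 0.09 rad and value of joint pump above 0.016 m), for 0.8 s.
4. the plunger is back up (value of joint pump below 0.003 m), for 0.1 s.
5. second stroke: plunger held on its stop, lid on and gauge at zero (all of step 3), for 0.8 s.
6. the plunger is back up (value of joint pump below 0.003 m), for 0.1 s.
7. third stroke: plunger held on its stop, lid on and gauge at zero (all of step 5), for 0.8 s.
At the end, for the whole second after the job is handed in: All pots present are on the chamber's floor, the lid lies home on it (level, within 4 mm of rim height and 10 mm of centred), the pointer is within 0.09 rad of zero and the plunger is up (3 mm), after three strokes held within 2 mm of the stop, lid on and gauge at zero (all of step 1 and all of step 2 and linear speed of lid below 0.02 m/s); the robot touches nothing.
It fails at once if the sippy_cup is moved more than 6 cm (distance of sippy_cup from where it was at the start of the episode above 0.06 m).
It fails at once if the ramekin is moved more than 6 cm (distance of ramekin from where it was at the start of the episode above 0.06 m).
It fails at once if the fork1 is moved more than 6 cm (distance of fork1 from where it was at the start of the episode above 0.06 m).
It fails at once if the fork2 is moved more than 6 cm (distance of fork2 from where it was at the start of the episode above 0.06 m).
Of pot1, pot2, pot3, pot4 only 2 to 4 are there at a start; the rules pass over those that are not, and their reading is None.
At some moment in a run one of pot1, pot2, pot3, pot4, lid may be knocked a few centimetres aside while the robot is not near it.
Once in a run the grip may slacken for a moment while it holds something.
It also fails if it takes over 210 s, if anything falls off the work surface, if the arm or the gripper's body presses on something with over 40 N, if the wrist force passes 120 N, or if a joint passes its speed limit or range.

## Working session

There is one attempt and no reset: what is moved stays moved. The work goes in short steps, Python scripts to look and compute and a tool call to move; the robot and the scene stay as the last step left them, time stands still between calls to the robot, and variables do not carry over. Pictures are saved under pics/ and viewed, at most 14 in all, crops included, and the job is handed in when it is done.

Besides the shell and the picture viewer there is one more tool, called after "Call:" in YAML: its name, and indented under it one key for each argument. move_arm: Moves the arm, as the interface text tells. Its arguments: {"type":"object","properties":{"rows":{"type":"string"}},"required":["rows"]}

```bash
ls; mkdir -p pics; cat > h.py <<'E'
import numpy as np, cv2
from cell import *
from scipy.spatial.transform import Rotation as R
def shot(n,save=None):
    s=read_state(); d=get_image(n)
    if save: cv2.imwrite('pics/'+save+'.png',d['img'][:,:,::-1])
    if 'extrinsics' in d: E=np.array(d['extrinsics'])
    else:
        T=np.eye(4); r=np.array(s['tool_rot']); T[:3,:3]=R.from_euler('xyz',r).as_matrix() if r.size==3 else r.reshape(3,3)
        T[:3,3]=s['eef_pos']; E=T@np.array(d['T_tool_cam'])
    d['E']=E; return d
def px2w(d,pts,z):
    f=d['img'].shape[0]/2/np.tan(np.radians(d['vfov'])/2); out=[]
    for u,v in np.atleast_2d(pts):
        a=np.array([(u-d['cx'])/f,(v-d['cy'])/f]); b=a.copy()
        for _ in range(30): b=a/(1+d['k1']*(b@b))
        w=d['E'][:3,:3]@np.array([b[0],-b[1],-1]); o=d['E'][:3,3]
        out.append((o+w*(z-o[2])/w[2])[:2])
    return np.array(out)
def w2px(d,P):
    f=d['img'].shape[0]/2/np.tan(np.radians(d['vfov'])/2); P=np.atleast_2d(P)
    c=(P-d['E'][:3,3])@d['E'][:3,:3]; b=np.c_[c[:,0],-c[:,1]]/-c[:,2:]
    b=b*(1+d['k1']*(b**2).sum(1,keepdims=True)); return b*f+[d['cx'],d['cy']]
E
python3 - <<'E'
from h import *
s=read_state(); print(s)
for n in ['scene','top','wrist']:
    d=shot(n,n+'0'); print(n,d['vfov'],d['k1'],d['E'].round(2).tolist())
E
```

```text
pics
{'clock': 0.0, 'qpos': array([-1.38282499,  0.62935819,  0.03846343,  1.51841908, -0.02700908,
        0.99628355, -0.01997604]), 'qd': array([-0.0001807 , -0.00083117, -0.00117026, -0.00137518,  0.00065145,
        0.0001554 , -0.00076065]), 'tau': array([ 1.09604612e-04, -5.63400078e+01,  1.22632228e+00, -1.93445027e+01,
        1.10431243e-02,  1.03670906e-02, -7.50358335e-07]), 'eef_pos': array([163.01494827, 628.59306466, 249.06529422]), 'tool_rot': array([-3.13964340e+00,  3.23750886e-05,  2.88782184e+00]), 'force': array([ 0.03544845, -0.8725824 ,  0.90688125]), 'torque': array([-0.00847638,  0.00256842,  0.02875806]), 'gripper_force': 0.0, 'width': 85.17504472503396}
scene 55.393321864031954 0.028034568071479853 [[0.88, -0.38, 0.3, 809.69], [0.48, 0.71, -0.52, -647.63], [-0.01, 0.6, 0.8, 995.84], [0.0, 0.0, 0.0, 1.0]]
top 55.74521036272405 -0.0035911969730779516 [[-0.03, 0.99, -0.1, 368.34], [-1.0, -0.03, -0.02, -62.89], [-0.02, 0.1, 0.99, 1159.04], [0.0, 0.0, 0.0, 1.0]]
wrist 66.4149755885035 0.004564260747243459 [[0.25, -0.93, -0.25, 99.2], [0.97, 0.24, 0.07, 645.2], [-0.0, -0.26, 0.97, 372.38], [0.0, 0.0, 0.0, 1.0]]
```

View pics/top0.png

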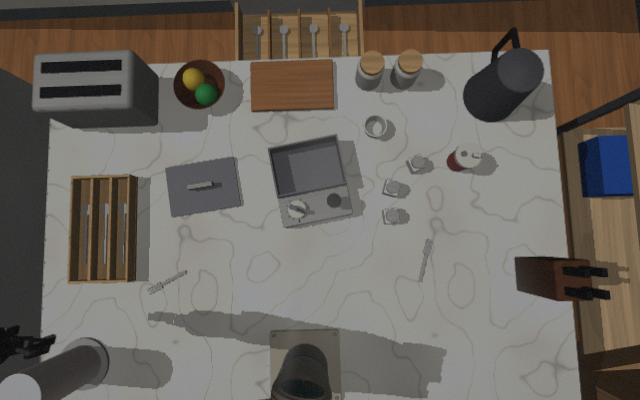

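View pics/scene0.png

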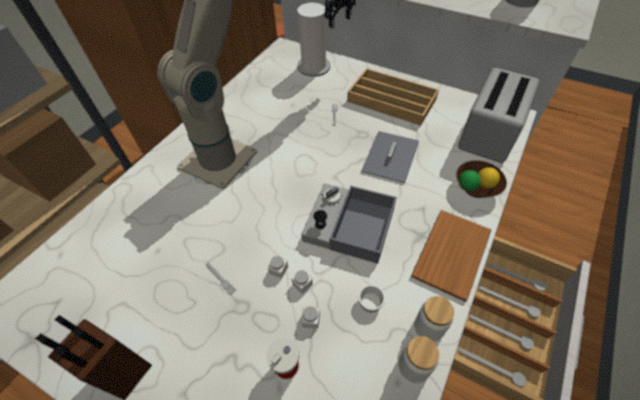

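Top view: three pots near (393,188), (392,216), (417,164); lid (203,186); keeper (308,165) with gauge (297,209) and plunger (334,200); ramekin (375,127), cup (462,158), forks (168,281) and (426,258).

```bash
python3 - <<'E'
from h import *
d=shot('top')
c=cv2.resize(d['img'][120:300,150:470],None,fx=2.5,fy=2.5,interpolation=cv2.INTER_CUBIC)
cv2.imwrite('pics/topc.png',np.clip(c[:,:,::-1]*1.6,0,255).astype('uint8'))
f=lambda n,p,z:print(n,px2w(d,p,z).round(0).tolist())
f('pots',[(393,186),(391,214),(418,162)],52)
f('lid',[(201,185)],40); f('keeper rim corners',[(269,148),(340,136),(352,187),(281,200)],65)
f('gauge',[(297,209)],70);f('pump',[(334,200)],95)
f('ram,cup',[(375,127),(462,158)],40)
f('forks',[(149,291),(186,272),(428,240),(422,281)],3)
d=shot('wrist'); print(d['cx'],d['cy'],np.array(d['T_tool_cam']).round(2).tolist())
E
```

```text
pots [[519.0, -275.0], [437.0, -265.0], [588.0, -352.0]]
lid [[541.0, 297.0]]
keeper rim corners [[642.0, 87.0], [671.0, -124.0], [518.0, -153.0], [486.0, 55.0]]
gauge [[458.0, 8.0]]
pump [[478.0, -99.0]]
ram,cup [[702.0, -232.0], [599.0, -487.0]]
forks [[228.0, 467.0], [281.0, 354.0], [358.0, -382.0], [236.0, -357.0]]
325.3431520151943 201.72292523006908 [[-0.0, 0.97, 0.26, 65.89], [1.0, 0.0, 0.0, -0.23], [0.0, 0.26, -0.97, -123.2], [0.0, 0.0, 0.0, 1.0]]
```

View pics/topc.png

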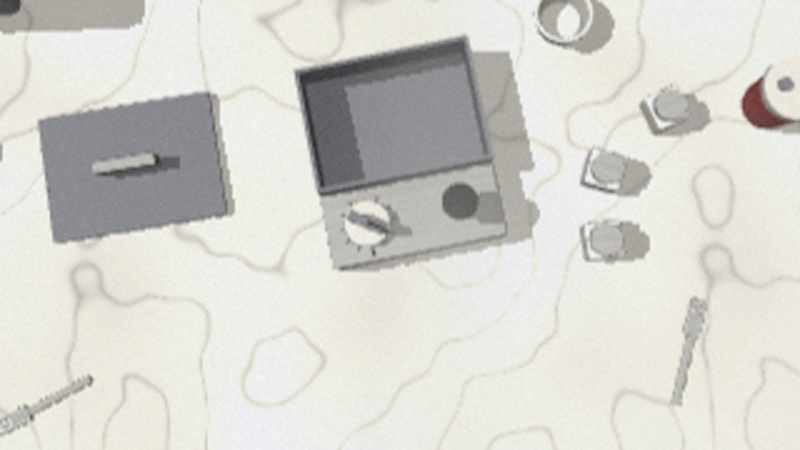

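Crop: lid bar lies along y, three pots right of the keeper, and the gauge pointer is turned away from the tick. Next I'll plan a move over the lid and then over the keeper and pots.

```bash
cat >> h.py <<'E'
def plan(targets,start=None):
    """targets (x,y,z,yaw): prints scaled shift+turn per call, chained"""
    s=read_state(); p=np.array(s['eef_pos']); r=np.array(s['tool_rot'])
    if start: p,yaw=np.array(start[:3]),start[3]; M=R.from_euler('xyz',[np.pi,0,yaw])
    else: M=R.from_euler('xyz',r)
    for t in targets:
        q=np.array(t[:3]); N=R.from_euler('xyz',[np.pi,0,t[3]])
        sh=M.inv().apply(q-p)/300; rv=(M.inv()*N).as_rotvec()/(np.pi/2)
        print(t,'->',sh.round(3),rv.round(3),'d/row',round(np.linalg.norm(q-p)/41.7,1)); p,M=q,N
E
python3 -c "
from h import *
plan([(300,480,300,2.2),(480,330,320,1.7),(520,80,320,1.7),(500,-190,320,1.7)])"
```

```text
(300, 480, 300, 2.2) -> [-0.566 -0.366 -0.168] [-0.001  0.     0.438] d/row 5.0
(480, 330, 320, 1.7) -> [-0.757  0.191 -0.067] [ 0.    -0.     0.318] d/row 5.6
(520, 80, 320, 1.7) -> [-0.844  0.025  0.   ] [0. 0. 0.] d/row 6.1
(500, -190, 320, 1.7) -> [-0.884 -0.182 -0.   ] [0. 0. 0.] d/row 6.5
```

Call:
move_arm:
  rows: "-0.28 -0.18 -0.08 0 0 0.22 -1; -0.566 -0.366 -0.168 0 0 0.438 -1; -0.566 -0.366 -0.168 0 0 0.438 -1; -0.566 -0.366 -0.168 0 0 0.438 -1; -0.566 -0.366 -0.168 0 0 0.438 -1; -0.566 -0.366 -0.168 0 0 0.438 -1; -0.566 -0.366 -0.168 0 0 0.438 -1; -0.566 -0.366 -0.168 0 0 0.438 -1; -0.566 -0.366 -0.168 0 0 0.438 -1"

```text
clock: 1.0
eef_pos: [298.5, 481.2, 300.0]
tool_rot: [-3.141, -0.001, 2.204]
force: [-0.7, 0.7, -0.4]
width: 85.3
gripper_force: 0.0
```

Call:
move_arm:
  rows: "-0.757 0.191 -0.067 0 0 0.318 -1; -0.757 0.191 -0.067 0 0 0.318 -1; -0.757 0.191 -0.067 0 0 0.318 -1; -0.757 0.191 -0.067 0 0 0.318 -1; -0.757 0.191 -0.067 0 0 0.318 -1; -0.757 0.191 -0.067 0 0 0.318 -1; -0.757 0.191 -0.067 0 0 0.318 -1; -0.757 0.191 -0.067 0 0 0.318 -1; -0.757 0.191 -0.067 0 0 0.318 -1; -0.757 0.191 -0.067 0 0 0.318 -1"

```text
clock: 1.83
eef_pos: [478.1, 332.6, 319.8]
tool_rot: [-3.14, -0.001, 1.705]
force: [-0.3, 0.7, 0.3]
width: 85.2
gripper_force: 0.0
```

```bash
python3 -c "
from h import *
s=read_state();print(s['clock'],s['eef_pos'],s['tool_rot'],s['qpos'].round(2))
shot('wrist','w_lid')"
```

```text
1.8333 [478.06706249 332.56007008 319.83742747] [-3.13974131e+00 -6.66336320e-04  1.70469017e+00] [-0.91  0.48  0.4   1.63 -0.21  1.07 -0.32]
```

Call:
move_arm:
  rows: "-0.844 0.025 0 0 0 0 -1; -0.844 0.025 0 0 0 0 -1; -0.844 0.025 0 0 0 0 -1; -0.844 0.025 0 0 0 0 -1; -0.844 0.025 0 0 0 0 -1; -0.844 0.025 0 0 0 0 -1; -0.844 0.025 0 0 0 0 -1; -0.844 0.025 0 0 0 0 -1; -0.844 0.025 0 0 0 0 -1"

```text
clock: 2.63
eef_pos: [519.7, 81.9, 320.4]
tool_rot: [-3.141, -0.001, 1.702]
force: [-0.3, 0.2, -0.1]
width: 85.4
gripper_force: 0.0
```

```bash
python3 -c "
from h import *
import pickle
s=read_state();print(s['clock'],s['eef_pos'],s['tool_rot'],s['qpos'].round(2))
d=shot('wrist','w_keep'); pickle.dump(d,open('keep.pkl','wb'))"
```

```text
2.6333 [519.70515787  81.88698366 320.40899142] [-3.14131230e+00 -1.32998360e-03  1.70195736e+00] [-0.52  0.4   0.44  1.77 -0.2   1.01  0.13]
```

Call:
move_arm:
  rows: "-0.884 -0.182 0 0 0 0 -1; -0.884 -0.182 0 0 0 0 -1; -0.884 -0.182 0 0 0 0 -1; -0.884 -0.182 0 0 0 0 -1; -0.884 -0.182 0 0 0 0 -1; -0.884 -0.182 0 0 0 0 -1; -0.884 -0.182 0 0 0 0 -1; -0.884 -0.182 0 0 0 0 -1; -0.884 -0.182 0 0 0 0 -1; -0.884 -0.182 0 0 0 0 -1"

```text
clock: 3.52
eef_pos: [501.1, -186.9, 320.1]
tool_rot: [-3.141, -0.002, 1.704]
force: [0.5, 0.1, 0.5]
width: 85.5
gripper_force: 0.0
```

```bash
python3 -c "
from h import *
import pickle
s=read_state();print(s['clock'],s['eef_pos'],s['tool_rot'],s['qpos'].round(2))
d=shot('wrist','w_pots'); pickle.dump(d,open('pots.pkl','wb'))
a=cv2.imread('pics/w_keep.png');b=cv2.imread('pics/w_pots.png')
"
```

```text
3.5167 [ 501.05503936 -186.86047158  320.0797743 ] [-3.14142730e+00 -1.83016872e-03  1.70449552e+00] [-0.03  0.42  0.48  1.75 -0.23  1.03  0.67]
```

View pics/w_keep.png

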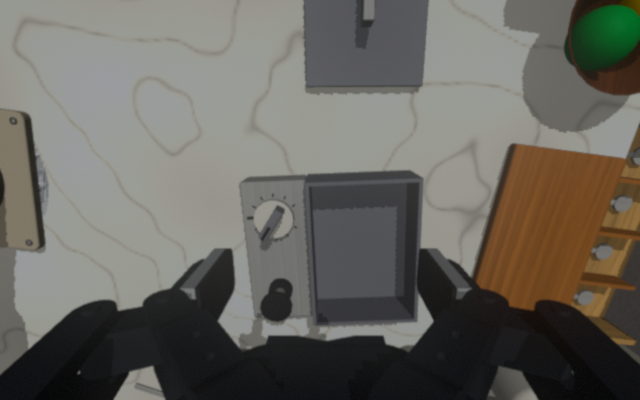

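View pics/w_pots.png

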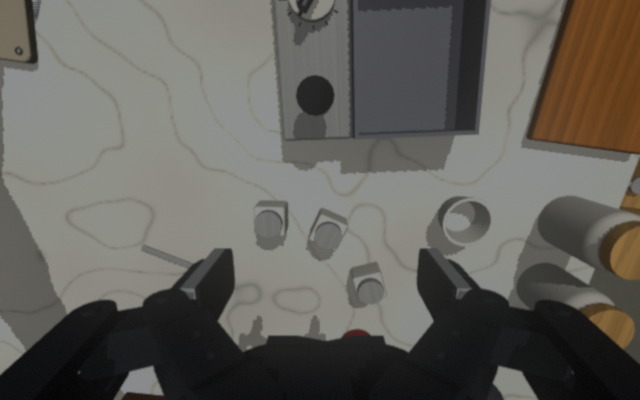

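w_keep shows chamber rim corners near (306,178),(422,174),(418,320),(312,325), gauge at (273,219), and pump at (277,300). w_pots shows the pots at (268,220),(327,232),(369,288). I'll zoom in for edges.

```bash
python3 -c "
from h import *
b=cv2.imread('pics/w_pots.png')[195:310,245:395]
b=np.clip(b*1.5,0,255).astype('uint8')
cv2.imwrite('pics/zp.png',cv2.resize(b,None,fx=5,fy=5,interpolation=cv2.INTER_CUBIC))
a=cv2.imread('pics/w_keep.png')[165:335,235:430]
a=np.clip(a*1.7,0,255).astype('uint8')
cv2.imwrite('pics/zk.png',cv2.resize(a,None,fx=3.5,fy=3.5,interpolation=cv2.INTER_CUBIC))
"
```

```text
(no output)
```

View pics/zp.png

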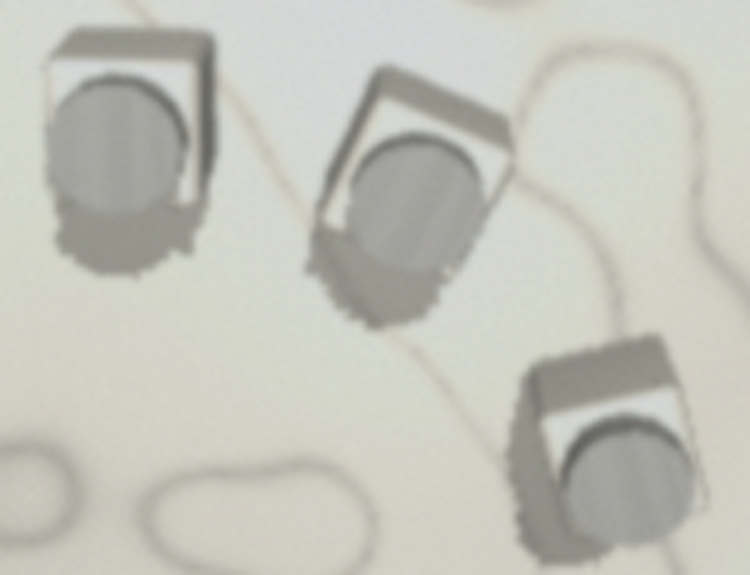

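View pics/zk.png

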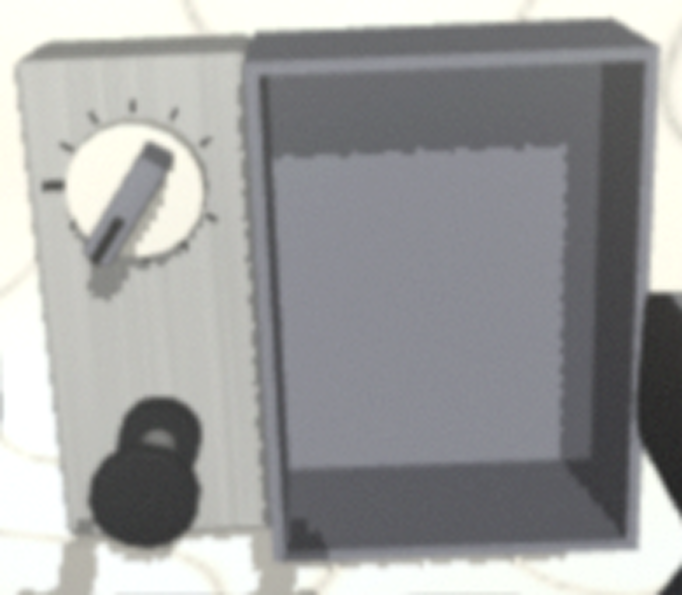

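```bash
python3 - <<'E'
from h import *
import pickle
p=pickle.load(open('pots.pkl','rb'));k=pickle.load(open('keep.pkl','rb'))
zp=lambda q,z:px2w(p,(np.array(q)+.5)/5-.5+[245,195],z)
zk=lambda q,z:px2w(k,(np.array(q)+.5)/3.5-.5+[235,165],z)
print('caps',zp([(116,148),(414,207),(627,487)],52).round(1).tolist())
for q in [[(47,59),(197,57)],[(197,205),(197,57)],[(383,97),(513,155)],[(322,225),(383,97)],[(540,413),(677,387)]]:
    a=zp(q,40); v=a[1]-a[0]; print('edge',a.round(1).tolist(),np.linalg.norm(v).round(1),np.arctan2(v[1],v[0]).round(3))
c=zk([(246,73),(657,45),(637,548),(277,560)],65); print('rim',c.round(1).tolist(),'ctr',c.mean(0))
for i in range(4):
    v=c[(i+1)%4]-c[i]; print(np.linalg.norm(v).round(1),np.arctan2(v[1],v[0]).round(3))
print('gauge',zk([(136,191)],58),'pump',zk([(145,497)],95),'tick',zk([(42,185),(64,185)],45))
b=zk([(98,260),(163,152)],82);v=b[1]-b[0];print('bar',b,np.linalg.norm(v),np.arctan2(v[1],v[0]))
con=zk([(18,62),(70,535)],45); print('con',con)
E
```

```text
caps [[433.1, -267.8], [515.3, -274.0], [587.7, -351.2]]
edge [[410.3, -249.1], [451.1, -243.0]] 41.2 0.147
edge [[455.3, -286.2], [451.1, -243.0]] 43.4 1.669
edge [[503.2, -247.7], [541.4, -259.7]] 40.0 -0.305
edge [[491.0, -287.5], [503.2, -247.7]] 41.7 1.274
edge [[561.2, -337.6], [599.5, -324.0]] 40.6 0.342
rim [[495.8, 63.4], [640.9, 92.8], [677.0, -113.1], [531.5, -138.1]] ctr [586.31210426 -23.72647775]
148.0 0.2
209.0 -1.398
147.6 -2.972
204.6 1.746
gauge [[459.32780598  11.02271666]] pump [[477.97516258 -94.8766291 ]] tick [[420.88238164   4.11922319]
 [429.41969161   5.23918367]]
bar [[451.18324432  -8.52069258]
 [470.73991413  35.12989242]] 47.83133810360668 1.1495838034962944
con [[ 408.7406039    51.9836877 ]
 [ 442.91236262 -152.28970169]]
```

```bash
python3 - <<'E'
from h import *
c,s=np.cos(.173),np.sin(.173)
K=lambda x,y:(round(586.5+c*x-s*y,1),round(-22.5+s*x+c*y,1))
print(K(0,60),K(0,0),K(0,-60))
a=K(0,60)
plan([(433,-268,120,1.69),(433,-268,26,1.69),(433,-268,150,1.69),(500,-100,150,1.743),(*a,150,1.743),(*a,32,1.743),(*a,150,1.743)],start=(500.2,-189.5,321,1.7))
E
```

```text
(np.float64(576.2), np.float64(36.6)) (np.float64(586.5), np.float64(-22.5)) (np.float64(596.8), np.float64(-81.6))
(433, -268, 120, 1.69) -> [-0.231 -0.256  0.67 ] [ 0.    -0.     0.006] d/row 5.4
(433, -268, 26, 1.69) -> [ 0.    -0.     0.313] [0. 0. 0.] d/row 2.3
(433, -268, 150, 1.69) -> [ 0.     0.    -0.413] [0. 0. 0.] d/row 3.0
(500, -100, 150, 1.743) -> [0.529 0.288 0.   ] [ 0.     0.    -0.034] d/row 4.3
(np.float64(576.2), np.float64(36.6), 150, 1.743) -> [0.405 0.328 0.   ] [0. 0. 0.] d/row 3.8
(np.float64(576.2), np.float64(36.6), 32, 1.743) -> [ 0.    -0.     0.393] [0. 0. 0.] d/row 2.8
(np.float64(576.2), np.float64(36.6), 150, 1.743) -> [ 0.     0.    -0.393] [0. 0. 0.] d/row 2.8
```

Call:
move_arm:
  rows: "-0.231 -0.256 0.4 0 0 0.006 -0.45; -0.231 -0.256 0.5 0 0 0.006 -0.45; -0.231 -0.256 0.67 0 0 0.006 -0.45; -0.231 -0.256 0.67 0 0 0.006 -0.45; -0.231 -0.256 0.67 0 0 0.006 -0.45; -0.231 -0.256 0.67 0 0 0.006 -0.45; -0.231 -0.256 0.67 0 0 0.006 -0.45; -0.231 -0.256 0.67 0 0 0.006 -0.45; -0.231 -0.256 0.67 0 0 0.006 -0.45; -0.231 -0.256 0.67 0 0 0.006 -0.45; -0.231 -0.256 0.67 0 0 0.006 -0.45; -0.231 -0.256 0.67 0 0 0.006 -0.45"

```text
clock: 4.57
eef_pos: [434.2, -268.1, 120.7]
tool_rot: [3.139, 0.001, 1.692]
force: [0.7, -0.6, -0.1]
width: 62.3
gripper_force: 0.0
```

```bash
python3 -c "
from h import *
s=read_state();print(s['clock'],s['eef_pos'],s['tool_rot'][2],s['width'])
d=shot('wrist','w_p1')"
```

```text
4.5667 [ 434.16865282 -268.09986225  120.72124489] 1.692343116884735 62.33241157858217
```

View pics/w_p1.png

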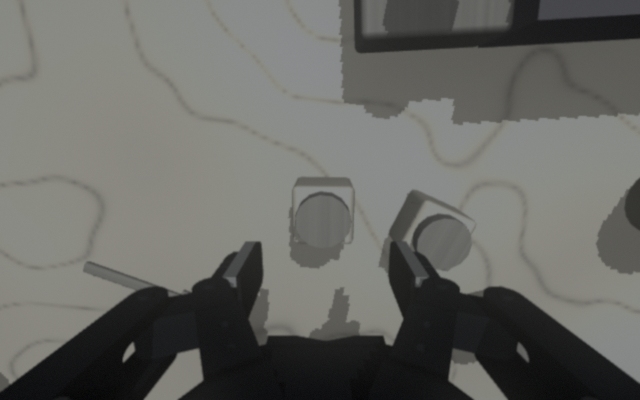

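w_p1 shows the pot centred at (323,215) between the finger pads (258 and 392). I'll descend and grip.

Call:
move_arm:
  rows: "0 0 0.08 0 0 0 -0.45; 0 0 0.16 0 0 0 -0.45; 0 0 0.24 0 0 0 -0.45; 0 0 0.28 0 0 0 -0.45; 0 0 0.313 0 0 0 -0.45; 0 0 0.313 0 0 0 -0.45; 0 0 0.313 0 0 0 1; 0 0 0.313 0 0 0 1; 0 0 0.313 0 0 0 1; 0 0 0.313 0 0 0 1; 0 0 0.313 0 0 0 1; 0 0 0.313 0 0 0 1"

```text
clock: 5.62
eef_pos: [433.5, -268.7, 26.4]
tool_rot: [3.14, 0.001, 1.691]
force: [-0.3, 0.4, 6.1]
width: 43.6
gripper_force: 62.4
```

Call:
move_arm:
  rows: "0 0 -0.03 0 0 0 1; 0 0 -0.1 0 0 0 1; 0 0 -0.18 0 0 0 1; 0 0 -0.26 0 0 0 1; 0 0 -0.34 0 0 0 1; 0 0 -0.39 0 0 0 1; 0 0 -0.413 0 0 0 1; 0 0 -0.413 0 0 0 1"

```text
clock: 6.28
eef_pos: [433.6, -268.7, 151.1]
tool_rot: [3.139, 0.002, 1.691]
force: [-0.3, -0.4, -1.1]
width: 43.2
gripper_force: 61.5
```

Call:
move_arm:
  rows: "0.06 0.033 0 0 0 -0.01 1; 0.14 0.08 0 0 0 -0.02 1; 0.22 0.12 0 0 0 -0.034 1; 0.3 0.163 0 0 0 -0.034 1; 0.38 0.207 0 0 0 -0.034 1; 0.45 0.245 0 0 0 -0.034 1; 0.5 0.272 0 0 0 -0.034 1; 0.529 0.288 0 0 0 -0.034 1"

```text
clock: 6.95
eef_pos: [499.6, -97.4, 148.1]
tool_rot: [-3.139, -0.002, 1.748]
force: [-0.5, -0.5, -2.4]
width: 43.4
gripper_force: 61.5
```

Call:
move_arm:
  rows: "0.06 0.05 0 0 0 0 1; 0.13 0.105 0 0 0 0 1; 0.2 0.162 0 0 0 0 1; 0.27 0.22 0 0 0 0 1; 0.34 0.275 0 0 0 0 1; 0.38 0.308 0 0 0 0 1; 0.4 0.323 0 0 0 0 1; 0.405 0.328 0 0 0 0 1; 0.405 0.328 0 0 0 0 1; 0.405 0.328 0 0 0 0 1"

```text
clock: 7.78
eef_pos: [574.8, 33.9, 149.4]
tool_rot: [-3.14, 0.001, 1.742]
force: [0.8, -0.0, -1.1]
width: 43.4
gripper_force: 61.5
```

Call:
move_arm:
  rows: "0 0 0.06 0 0 0 1; 0 0 0.13 0 0 0 1; 0 0 0.2 0 0 0 1; 0 0 0.26 0 0 0 1; 0 0 0.31 0 0 0 1; 0 0 0.345 0 0 0 1; 0 0 0.37 0 0 0 1; 0 0 0.385 0 0 0 1; 0 0 0.393 0 0 0 1; 0 0 0.393 0 0 0 1; 0 0 0.393 0 0 0 1"

```text
clock: 8.7
eef_pos: [576.1, 36.0, 32.2]
tool_rot: [3.14, 0.0, 1.744]
force: [-0.1, -0.1, -2.0]
width: 42.9
gripper_force: 61.5
```

Call:
move_arm:
  rows: "0 0 0.003 0 0 0 -0.45; 0 0 0.003 0 0 0 -0.45; 0 0 0.003 0 0 0 -0.45; 0 0 0.003 0 0 0 -0.45; 0 0 -0.08 0 0 0 -0.45; 0 0 -0.18 0 0 0 -0.45; 0 0 -0.28 0 0 0 -0.45; 0 0 -0.393 0 0 0 -0.45; 0 0 -0.393 0 0 0 -0.45"

```text
clock: 9.45
eef_pos: [579.5, 35.7, 155.5]
tool_rot: [3.131, 0.001, 1.744]
force: [1.7, -0.3, 0.0]
width: 62.0
gripper_force: 0.0
```

```bash
python3 - <<'E'
from h import *
s=read_state();print(s['eef_pos'],s['width'])
b=(586.5,-22.5)
plan([(515.3,-274,150,1.27),(515.3,-274,26,1.27),(515.3,-274,150,1.27),(*b,150,1.743),(*b,32,1.743),(*b,150,1.743),(587.7,-351.2,150,1.91),(587.7,-351.2,26,1.91),(587.7,-351.2,150,1.91),(596.8,-81.6,150,1.743),(596.8,-81.6,32,1.743)],start=(576.2,36.6,150,1.743))
E
```

```text
[579.51021983  35.67539425 155.49745537] 61.96974170499731
(515.3, -274, 150, 1.27) -> [-0.985 -0.377 -0.   ] [ 0.    -0.     0.301] d/row 7.6
(515.3, -274, 26, 1.27) -> [ 0.    -0.     0.413] [0. 0. 0.] d/row 3.0
(515.3, -274, 150, 1.27) -> [-0.     0.    -0.413] [0. 0. 0.] d/row 3.0
(586.5, -22.5, 150, 1.743) -> [ 0.871 -0.022 -0.   ] [ 0.     0.    -0.301] d/row 6.3
(586.5, -22.5, 32, 1.743) -> [ 0.    -0.     0.393] [0. 0. 0.] d/row 2.8
(586.5, -22.5, 150, 1.743) -> [ 0.     0.    -0.393] [0. 0. 0.] d/row 2.8
(587.7, -351.2, 150, 1.91) -> [-1.08  -0.184 -0.   ] [-0.     0.    -0.106] d/row 7.9
(587.7, -351.2, 26, 1.91) -> [-0.    -0.     0.413] [0. 0. 0.] d/row 3.0
(587.7, -351.2, 150, 1.91) -> [ 0.     0.    -0.413] [0. 0. 0.] d/row 3.0
(596.8, -81.6, 150, 1.743) -> [0.837 0.328 0.   ] [ 0.    -0.     0.106] d/row 6.5
(596.8, -81.6, 32, 1.743) -> [ 0.    -0.     0.393] [0. 0. 0.] d/row 2.8
```

Call:
move_arm:
  rows: "-0.985 -0.377 0 0 0 0.301 -0.45; -0.985 -0.377 0 0 0 0.301 -0.45; -0.985 -0.377 0 0 0 0.301 -0.45; -0.985 -0.377 0 0 0 0.301 -0.45; -0.985 -0.377 0 0 0 0.301 -0.45; -0.985 -0.377 0 0 0 0.301 -0.45; -0.985 -0.377 0 0 0 0.301 -0.45; -0.985 -0.377 0 0 0 0.301 -0.45; -0.985 -0.377 0 0 0 0.301 -0.45; -0.985 -0.377 0 0 0 0.301 -0.45; -0.985 -0.377 0 0 0 0.301 -0.45; -0.985 -0.377 0 0 0 0.301 -0.45"

```text
clock: 10.45
eef_pos: [515.8, -272.3, 149.1]
tool_rot: [-3.141, -0.002, 1.274]
force: [1.0, 0.2, -0.5]
width: 61.9
gripper_force: 0.0
```

```bash
python3 -c "
from h import *
s=read_state();print(s['clock'],s['eef_pos'],s['tool_rot'][2],s['width'])
d=shot('wrist','w_p2')
t=shot('top','t2')
print(w2px(d,[[515.3,-274,52],[587.7,-351.2,52]]))"
```

```text
10.45 [ 515.82227881 -272.31693155  149.07220179] 1.2739439738263374 61.91501775800332
[[325.3854327  211.98586444]
 [440.56698849 275.10559485]]
```

View pics/w_p2.png

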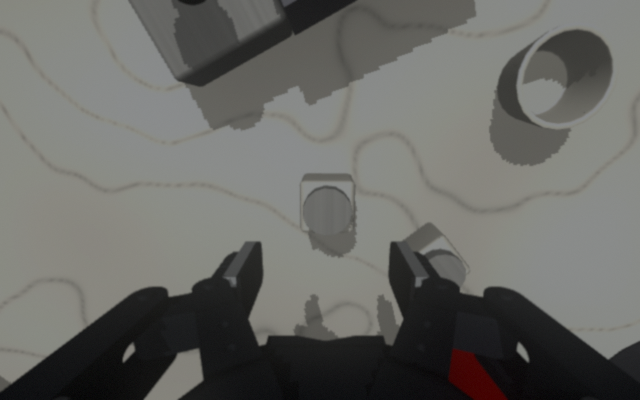

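w_p2: pot 2 cap at (326,211), square between the pads and matching the estimate. Pot 3 at (442,270) also matches.

Call:
move_arm:
  rows: "0 0 0.1 0 0 0 -0.45; 0 0 0.2 0 0 0 -0.45; 0 0 0.3 0 0 0 -0.45; 0 0 0.37 0 0 0 -0.45; 0 0 0.413 0 0 0 -0.45; 0 0 0.413 0 0 0 -0.45; 0 0 0.413 0 0 0 1; 0 0 0.413 0 0 0 1; 0 0 0.413 0 0 0 1; 0 0 0.413 0 0 0 1; 0 0 0.413 0 0 0 1; 0 0 0.413 0 0 0 1"

```text
clock: 11.55
eef_pos: [516.0, -274.7, 26.7]
tool_rot: [3.14, 0.0, 1.272]
force: [0.2, 0.7, 5.7]
width: 43.2
gripper_force: 62.3
```

Call:
move_arm:
  rows: "0 0 -0.03 0 0 0 1; 0 0 -0.1 0 0 0 1; 0 0 -0.18 0 0 0 1; 0 0 -0.26 0 0 0 1; 0 0 -0.34 0 0 0 1; 0 0 -0.39 0 0 0 1; 0 0 -0.413 0 0 0 1; 0 0 -0.413 0 0 0 1"

```text
clock: 12.22
eef_pos: [516.0, -274.9, 151.3]
tool_rot: [3.139, 0.0, 1.271]
force: [0.4, 0.5, -1.1]
width: 43.0
gripper_force: 61.4
```

Call:
move_arm:
  rows: "0.07 -0.002 0 0 0 -0.025 1; 0.16 -0.004 0 0 0 -0.05 1; 0.26 -0.006 0 0 0 -0.09 1; 0.36 -0.009 0 0 0 -0.13 1; 0.46 -0.011 0 0 0 -0.17 1; 0.56 -0.014 0 0 0 -0.21 1; 0.66 -0.016 0 0 0 -0.24 1; 0.75 -0.019 0 0 0 -0.27 1; 0.82 -0.021 0 0 0 -0.29 1; 0.86 -0.022 0 0 0 -0.301 1; 0.871 -0.022 0 0 0 -0.301 1; 0.871 -0.022 0 0 0 -0.301 1"

```text
clock: 13.22
eef_pos: [585.6, -22.6, 148.7]
tool_rot: [-3.14, 0.0, 1.745]
force: [-0.1, 0.1, -1.4]
width: 42.9
gripper_force: 66.3
```

Call:
move_arm:
  rows: "0 0 0.06 0 0 0 1; 0 0 0.13 0 0 0 1; 0 0 0.2 0 0 0 1; 0 0 0.26 0 0 0 1; 0 0 0.31 0 0 0 1; 0 0 0.345 0 0 0 1; 0 0 0.37 0 0 0 1; 0 0 0.385 0 0 0 1; 0 0 0.393 0 0 0 1; 0 0 0.393 0 0 0 1; 0 0 0.393 0 0 0 1"

```text
clock: 14.13
eef_pos: [586.6, -23.2, 32.3]
tool_rot: [3.14, 0.001, 1.744]
force: [0.1, -0.6, -1.9]
width: 43.4
gripper_force: 66.5
```

Call:
move_arm:
  rows: "0 0 0.003 0 0 0 -0.45; 0 0 0.003 0 0 0 -0.45; 0 0 0.003 0 0 0 -0.45; 0 0 0.003 0 0 0 -0.45; 0 0 -0.08 0 0 0 -0.45; 0 0 -0.18 0 0 0 -0.45; 0 0 -0.28 0 0 0 -0.45; 0 0 -0.393 0 0 0 -0.45; 0 0 -0.393 0 0 0 -0.45"

```text
clock: 14.88
eef_pos: [589.9, -23.7, 155.6]
tool_rot: [3.131, 0.002, 1.744]
force: [0.7, -0.0, -0.7]
width: 62.1
gripper_force: 0.0
```

Call:
move_arm:
  rows: "-1 -0.184 0 0 0 -0.106 -0.45; -1 -0.184 0 0 0 -0.106 -0.45; -1 -0.184 0 0 0 -0.106 -0.45; -1 -0.184 0 0 0 -0.106 -0.45; -1 -0.184 0 0 0 -0.106 -0.45; -1 -0.184 0 0 0 -0.106 -0.45; -1 -0.184 0 0 0 -0.106 -0.45; -1 -0.184 0 0 0 -0.106 -0.45; -1 -0.184 0 0 0 -0.106 -0.45; -1 -0.184 0 0 0 -0.106 -0.45; -1 -0.184 0 0 0 -0.106 -0.45"

```text
clock: 15.8
eef_pos: [583.8, -325.8, 149.1]
tool_rot: [3.141, -0.002, 1.912]
force: [-0.1, 0.9, 0.1]
width: 62.0
gripper_force: 0.0
```

```bash
python3 -c "
from h import *
plan([(587.7,-351.2,150,1.91)])
shot('top','t3')
d=shot('wrist','w_p3')
print(w2px(d,[[587.7,-351.2,52],[586.5,-22.5,57],[576,37,57]]))"
```

```text
(587.7, -351.2, 150, 1.91) -> [-0.084 -0.016 -0.003] [ 0.    -0.001  0.001] d/row 0.6
[[ 318.6781906   241.58969041]
 [ 538.4902874  -346.9340355 ]
 [ 589.00800969 -550.31735221]]
```

View pics/w_p3.png

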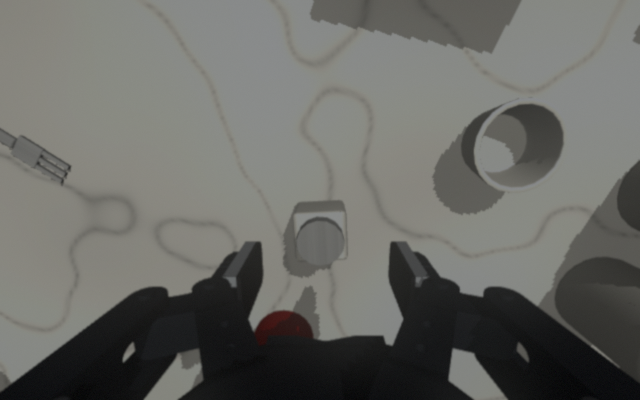

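w_p3: pot 3 cap at (320,242), as predicted; the cup's edge at (285,325) is clear of the path.

Call:
move_arm:
  rows: "-0.083 -0.014 0.05 0 0 0 -0.45; -0.083 -0.014 0.15 0 0 0 -0.45; -0.083 -0.014 0.25 0 0 0 -0.45; -0.083 -0.014 0.34 0 0 0 -0.45; -0.083 -0.014 0.39 0 0 0 -0.45; -0.083 -0.014 0.413 0 0 0 -0.45; -0.083 -0.014 0.413 0 0 0 -0.45; -0.083 -0.014 0.413 0 0 0 1; -0.083 -0.014 0.413 0 0 0 1; -0.083 -0.014 0.413 0 0 0 1; -0.083 -0.014 0.413 0 0 0 1; -0.083 -0.014 0.413 0 0 0 1"

```text
clock: 16.9
eef_pos: [588.9, -353.4, 27.6]
tool_rot: [3.139, 0.002, 1.911]
force: [0.5, 0.1, 7.4]
width: 43.0
gripper_force: 60.9
```

Call:
move_arm:
  rows: "0 0 0 0 0 0 1; 0 0 -0.03 0 0 0 1; 0 0 -0.1 0 0 0 1; 0 0 -0.18 0 0 0 1; 0 0 -0.26 0 0 0 1; 0 0 -0.34 0 0 0 1; 0 0 -0.39 0 0 0 1; 0 0 -0.413 0 0 0 1; 0 0 -0.413 0 0 0 1"

```text
clock: 17.65
eef_pos: [588.5, -353.3, 151.8]
tool_rot: [3.139, 0.003, 1.911]
force: [0.5, -0.9, -1.2]
width: 43.5
gripper_force: 60.3
```

Call:
move_arm:
  rows: "0.08 0.031 0 0 0 0.01 1; 0.17 0.067 0 0 0 0.02 1; 0.27 0.106 0 0 0 0.04 1; 0.37 0.145 0 0 0 0.06 1; 0.47 0.184 0 0 0 0.08 1; 0.57 0.223 0 0 0 0.106 1; 0.66 0.259 0 0 0 0.106 1; 0.74 0.29 0 0 0 0.106 1; 0.8 0.314 0 0 0 0.106 1; 0.83 0.325 0 0 0 0.106 1; 0.837 0.328 0 0 0 0.106 1; 0.837 0.328 0 0 0 0.106 1"

```text
clock: 18.65
eef_pos: [596.4, -83.3, 148.9]
tool_rot: [-3.14, 0.0, 1.745]
force: [0.2, -0.7, 0.0]
width: 43.0
gripper_force: 60.4
```

```bash
python3 -c "
from h import *
s=read_state();print(s['width'],s['gripper_force'])
plan([(596.8,-81.6,149,1.743)])"
```

```text
43.02316977104028 60.43915001856021
(596.8, -81.6, 149, 1.743) -> [ 0.005  0.002 -0.001] [-0.001  0.     0.001] d/row 0.0
```

Call:
move_arm:
  rows: "0 0 0.06 0 0 0 1; 0 0 0.13 0 0 0 1; 0 0 0.2 0 0 0 1; 0 0 0.26 0 0 0 1; 0 0 0.31 0 0 0 1; 0 0 0.345 0 0 0 1; 0 0 0.37 0 0 0 1; 0 0 0.385 0 0 0 1; 0 0 0.393 0 0 0 1; 0 0 0.393 0 0 0 1; 0 0 0.393 0 0 0 1"

```text
clock: 19.57
eef_pos: [597.3, -84.1, 32.5]
tool_rot: [3.14, 0.001, 1.744]
force: [-0.8, -1.1, 2.3]
width: 43.4
gripper_force: 60.6
```

Call:
move_arm:
  rows: "0 0 0.003 0 0 0 -0.45; 0 0 0.003 0 0 0 -0.45; 0 0 0.003 0 0 0 -0.45; 0 0 0.003 0 0 0 -0.45; 0 0 -0.08 0 0 0 -0.45; 0 0 -0.18 0 0 0 -0.45; 0 0 -0.28 0 0 0 -0.45; 0 0 -0.4 0 0 0 -0.45; 0 0 -0.7 0 0 0 -0.45; 0 0 -0.95 0 0 0 -0.45; 0 0 -0.95 0 0 0 -0.45"

```text
clock: 20.48
eef_pos: [596.3, -83.1, 278.6]
tool_rot: [-3.141, -0.0, 1.744]
force: [1.5, 0.2, -0.7]
width: 62.1
gripper_force: 0.0
```

```bash
python3 -c "
from h import *
plan([(560,130,320,1.71)])"
```

```text
(560, 130, 320, 1.71) -> [ 0.72   0.003 -0.138] [-0.    -0.     0.022] d/row 5.3
```

Call:
move_arm:
  rows: "0.72 0 -0.14 0 0 0.022 -0.45; 0.72 0 -0.14 0 0 0.022 -0.45; 0.72 0 -0.14 0 0 0.022 -0.45; 0.72 0 -0.14 0 0 0.022 -0.45; 0.72 0 -0.14 0 0 0.022 -0.45; 0.72 0 -0.14 0 0 0.022 -0.45; 0.72 0 -0.14 0 0 0.022 -0.45; 0.72 0 -0.14 0 0 0.022 -0.45; 0.72 0 -0.14 0 0 0.022 -0.45; 0.72 0 -0.14 0 0 0.022 -0.45; 0.72 0 -0.14 0 0 0.022 -0.45"

```text
clock: 21.4
eef_pos: [559.7, 127.6, 318.4]
tool_rot: [-3.141, 0.001, 1.707]
force: [0.5, -1.0, -0.4]
width: 61.9
gripper_force: 0.0
```

```bash
python3 -c "
from h import *
import pickle
s=read_state();print(s['clock'],s['eef_pos'],s['tool_rot'])
d=shot('wrist','w_chk');pickle.dump(d,open('chk.pkl','wb'))
print(w2px(d,[[586.5,-22.5,57],[576,37,57],[597,-82,57],[541,297,41]]))"
```

```text
21.4 [559.71331973 127.57241066 318.44988456] [-3.14125427e+00  7.23278241e-04  1.70655861e+00]
[[330.05759718 279.98830681]
 [328.45909947 239.81839859]
 [331.54369237 317.3278855 ]
 [329.18729282  26.27322546]]
```

View pics/w_chk.png

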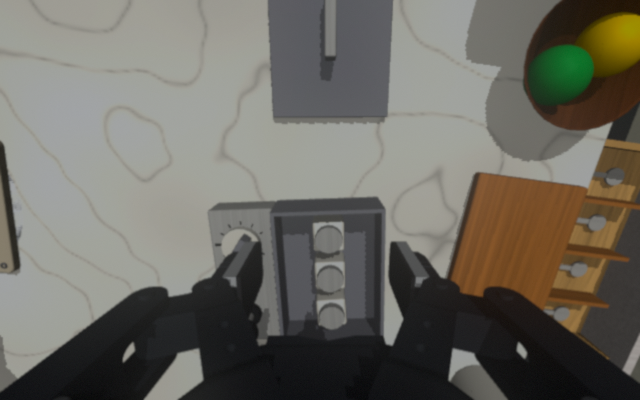

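w_chk: all three pots stand flat in a row inside the chamber at (329,240),(330,280),(331,317). Next is the lid.

```bash
python3 -c "
from h import *
plan([(545,280,330,1.71)],start=(560.5,129,320,1.708))"
```

```text
(545, 280, 330, 1.71) -> [ 0.506  0.018 -0.033] [ 0.     0.    -0.001] d/row 3.6
```

Call:
move_arm:
  rows: "0.506 0.018 -0.035 0 0 0 -0.45; 0.506 0.018 -0.035 0 0 0 -0.45; 0.506 0.018 -0.035 0 0 0 -0.45; 0.506 0.018 -0.035 0 0 0 -0.45; 0.506 0.018 -0.035 0 0 0 -0.45; 0.506 0.018 -0.035 0 0 0 -0.45; 0.506 0.018 -0.035 0 0 0 -0.45; 0.506 0.018 -0.035 0 0 0 -0.45; 0.506 0.018 -0.035 0 0 0 -0.45"

```text
clock: 22.2
eef_pos: [544.4, 278.6, 329.3]
tool_rot: [3.142, 0.001, 1.706]
force: [-0.6, 0.3, 0.0]
width: 61.8
gripper_force: 0.0
```

```bash
python3 - <<'E'
from h import *
import pickle
s=read_state();print(s['clock'],s['eef_pos'],s['tool_rot'])
d=shot('wrist','w_lid2');pickle.dump(d,open('lid.pkl','wb'))
print(w2px(d,[[541,297,11]]))
im=cv2.cvtColor(np.ascontiguousarray(d['img']),cv2.COLOR_RGB2BGR); b=im.astype(int)
print([im[v,u].tolist() for u,v in [(280,150),(380,150),(200,100),(330,200)]])
m=((b[:,:,0]-b[:,:,2]>6)&(b.max(2)<150)&(b.max(2)>60)).astype('uint8'); m[245:]=0
m=cv2.morphologyEx(m,cv2.MORPH_OPEN,np.ones((5,5),np.uint8))
m=cv2.morphologyEx(m,cv2.MORPH_CLOSE,np.ones((25,25),np.uint8))
c=max(cv2.findContours(m,0,2)[0],key=cv2.contourArea); r=cv2.minAreaRect(c); print(cv2.contourArea(c),r)
v=cv2.drawContours(im.copy(),[c],-1,(0,0,255),1); cv2.imwrite('pics/lidv.png',np.clip(v[0:300,140:540]*1.4,0,255).repeat(2,0).repeat(2,1)[:600])
E
```

```text
22.2 [544.42266798 278.58023208 329.25033595] [3.14152199e+00 5.78135801e-04 1.70647774e+00]
[[324.82075252 152.7817653 ]]
[[97, 92, 92], [125, 129, 127], [145, 153, 155], [95, 90, 90]]
1416.5 ((531.5, 193.5), (41.0, 43.0), 90.0)[ WARN:0@0.457] global loadsave.cpp:1063 imwrite_ Unsupported depth image for selected encoder is fallbacked to CV_8U.
```

View pics/lidv.png

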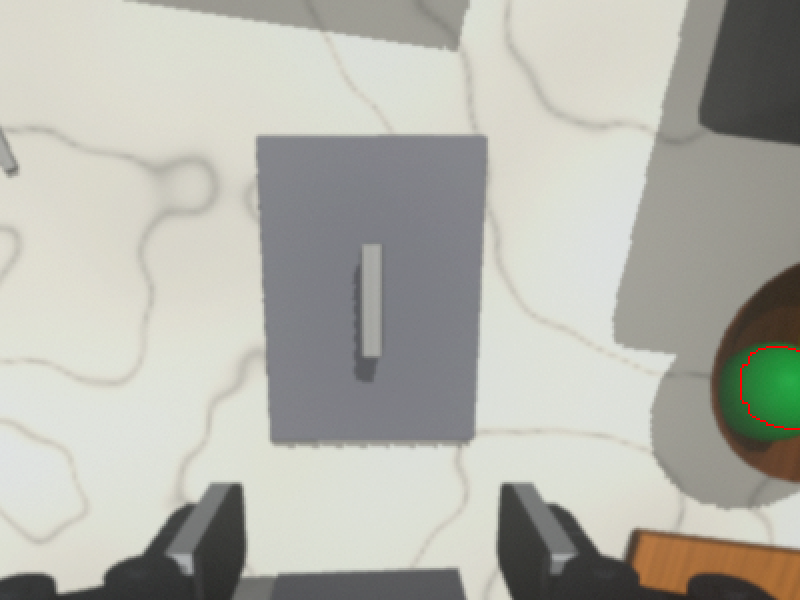

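lidv: plate corners (in 2x crop) at (257,136),(487,136),(474,440),(271,441); bar top from (362..382, 244..356).

```bash
python3 - <<'E'
from h import *
import pickle
d=pickle.load(open('lid.pkl','rb'))
f=lambda q,z:px2w(d,np.array(q)/2-.25+[140,0],z)
c=f([(257,136),(487,136),(474,440),(271,441)],11);print(c.round(1).tolist(),c.mean(0))
for i in range(4):
    v=c[(i+1)%4]-c[i]; print(np.linalg.norm(v).round(1),np.arctan2(v[1],v[0]).round(3))
b=f([(362,244),(382,244),(381,356.5),(361,356.5)],41);v=(b[0]+b[1]-b[2]-b[3])/2;print(b.mean(0),np.linalg.norm(v),np.arctan2(v[1],v[0]))
E
```

```text
[[451.0, 398.6], [603.3, 419.3], [632.8, 207.4], [479.9, 185.8]] [541.73857615 302.7658614 ]
153.7 0.135
213.9 -1.432
154.4 -3.001
214.8 1.706
[541.12531351 303.22969183] 74.33305609898485 1.6968030919580006
```

```bash
python3 - <<'E'
from h import *
plan([(541.4,303,100,1.707),(541.4,303,34.5,1.707),(541.4,303,170,1.707),(565,140,170,1.725),(586.5,-22.5,170,1.743),(586.5,-22.5,95.5,1.743)],start=(545,279.5,330,1.707))
E
```

```text
(541.4, 303, 100, 1.707) -> [ 0.079 -0.001  0.767] [0. 0. 0.] d/row 5.5
(541.4, 303, 34.5, 1.707) -> [ 0.    -0.     0.218] [0. 0. 0.] d/row 1.6
(541.4, 303, 170, 1.707) -> [ 0.     0.    -0.452] [0. 0. 0.] d/row 3.2
(565, 140, 170, 1.725) -> [-0.549  0.004  0.   ] [ 0.     0.    -0.011] d/row 3.9
(586.5, -22.5, 170, 1.743) -> [-0.546 -0.012 -0.   ] [ 0.     0.    -0.011] d/row 3.9
(586.5, -22.5, 95.5, 1.743) -> [ 0.    -0.     0.248] [0. 0. 0.] d/row 1.8
```

Call:
move_arm:
  rows: "0.079 0 0.12 0 0 0 -0.45; 0.079 0 0.25 0 0 0 -0.45; 0.079 0 0.38 0 0 0 -0.45; 0.079 0 0.5 0 0 0 -0.45; 0.079 0 0.6 0 0 0 -0.45; 0.079 0 0.69 0 0 0 -0.45; 0.079 0 0.74 0 0 0 -0.45; 0.079 0 0.767 0 0 0 -0.45; 0.079 0 0.767 0 0 0 -0.45; 0.079 0 0.767 0 0 0 -0.45; 0.079 0 0.767 0 0 0 -0.45; 0.079 0 0.767 0 0 0 -0.45"

```text
clock: 23.25
eef_pos: [541.6, 304.5, 100.6]
tool_rot: [3.139, -0.001, 1.71]
force: [-0.1, 0.2, 0.5]
width: 62.0
gripper_force: 0.0
```

Call:
move_arm:
  rows: "0 0 0.06 0 0 0 -0.45; 0 0 0.12 0 0 0 -0.45; 0 0 0.17 0 0 0 -0.45; 0 0 0.2 0 0 0 -0.45; 0 0 0.218 0 0 0 -0.45; 0 0 0.218 0 0 0 -0.45; 0 0 0.218 0 0 0 1; 0 0 0.218 0 0 0 1; 0 0 0.218 0 0 0 1; 0 0 0.218 0 0 0 1; 0 0 0.218 0 0 0 1; 0 0 0.218 0 0 0 1"

```text
clock: 24.25
eef_pos: [541.2, 304.4, 34.5]
tool_rot: [3.14, -0.001, 1.71]
force: [0.3, -0.1, 6.0]
width: 12.9
gripper_force: 60.1
```

Call:
move_arm:
  rows: "0 0 0 0 0 0 1; 0 0 0 0 0 0 1; 0 0 0 0 0 0 1; 0 0 0 0 0 0 1"

```text
clock: 24.58
eef_pos: [541.1, 304.4, 34.5]
tool_rot: [3.14, -0.001, 1.71]
force: [-0.5, -0.4, 6.0]
width: 12.8
gripper_force: 60.2
```

Call:
move_arm:
  rows: "0 0 -0.02 0 0 0 1; 0 0 -0.06 0 0 0 1; 0 0 -0.12 0 0 0 1; 0 0 -0.18 0 0 0 1; 0 0 -0.25 0 0 0 1; 0 0 -0.32 0 0 0 1; 0 0 -0.38 0 0 0 1; 0 0 -0.42 0 0 0 1; 0 0 -0.445 0 0 0 1; 0 0 -0.452 0 0 0 1; 0 0 -0.452 0 0 0 1"

```text
clock: 25.5
eef_pos: [540.4, 304.2, 169.3]
tool_rot: [-3.141, -0.0, 1.71]
force: [0.1, -1.1, -2.3]
width: 12.7
gripper_force: 58.9
```

Call:
move_arm:
  rows: "-0.03 0 0 0 0 0 1; -0.08 0.001 0 0 0 -0.002 1; -0.15 0.001 0 0 0 -0.004 1; -0.22 0.002 0 0 0 -0.006 1; -0.29 0.002 0 0 0 -0.008 1; -0.36 0.003 0 0 0 -0.011 1; -0.43 0.003 0 0 0 -0.011 1; -0.49 0.004 0 0 0 -0.011 1; -0.53 0.004 0 0 0 -0.011 1; -0.549 0.004 0 0 0 -0.011 1; -0.549 0.004 0 0 0 -0.011 1"

```text
clock: 26.42
eef_pos: [564.5, 139.2, 168.7]
tool_rot: [-3.141, 0.001, 1.724]
force: [-0.2, 0.4, -2.9]
width: 13.3
gripper_force: 59.0
```

Call:
move_arm:
  rows: "-0.03 -0.001 0 0 0 0 1; -0.08 -0.002 0 0 0 -0.002 1; -0.15 -0.003 0 0 0 -0.004 1; -0.22 -0.005 0 0 0 -0.006 1; -0.29 -0.006 0 0 0 -0.008 1; -0.36 -0.008 0 0 0 -0.011 1; -0.43 -0.01 0 0 0 -0.011 1; -0.49 -0.011 0 0 0 -0.011 1; -0.53 -0.012 0 0 0 -0.011 1; -0.546 -0.012 0 0 0 -0.011 1; -0.546 -0.012 0 0 0 -0.011 1; -0.546 -0.012 0 0 0 -0.011 1"

```text
clock: 27.42
eef_pos: [586.4, -19.7, 169.0]
tool_rot: [-3.141, -0.001, 1.746]
force: [0.0, -0.1, -1.4]
width: 13.2
gripper_force: 59.0
```

```bash
python3 - <<'E'
from h import *
s=read_state();print(s['eef_pos'],s['tool_rot'],s['width'],s['gripper_force'],s['force'])
plan([(586.3,-21.2,168.5,1.743)])
shot('scene','s_lid'); shot('top','t_lid')
E
```

```text
[586.37603868 -19.67505822 168.96989835] [-3.14127271e+00 -1.40209468e-03  1.74550850e+00] 13.211080043915059 58.97369921207428 [ 0.01900552 -0.09876772 -1.38670223]
(586.3, -21.2, 168.5, 1.743) -> [-0.005 -0.001  0.002] [-0.    -0.001  0.002] d/row 0.0
```

Call:
move_arm:
  rows: "-0.005 0 0.03 0 0 0.002 1; -0.005 0 0.07 0 0 0.002 1; -0.005 0 0.11 0 0 0.002 1; -0.005 0 0.145 0 0 0.002 1; -0.005 0 0.175 0 0 0.002 1; -0.005 0 0.2 0 0 0.002 1; -0.005 0 0.22 0 0 0.002 1; -0.005 0 0.232 0 0 0.002 1; -0.005 0 0.242 0 0 0.002 1; -0.005 0 0.248 0 0 0.002 1; -0.005 0 0.248 0 0 0.002 1; -0.005 0 0.248 0 0 0.002 1"

```text
clock: 28.52
eef_pos: [587.0, -22.7, 95.1]
tool_rot: [3.141, 0.0, 1.741]
force: [-0.2, 0.3, -1.6]
width: 12.9
gripper_force: 58.9
```

```bash
python3 - <<'E'
from h import *
s=read_state();print(s['eef_pos'],s['tool_rot'],s['width'],s['gripper_force'],s['force'],s['torque'])
d=shot('scene','s_lid2')
c=d['img'][160:280,280:420];cv2.imwrite('pics/s_lid2c.png',cv2.resize(np.clip(c[:,:,::-1]*1.5,0,255).astype('uint8'),None,fx=5,fy=5,interpolation=cv2.INTER_CUBIC))
E
```

```text
[587.01519566 -22.68265575  95.12205592] [3.14088743e+00 1.01825511e-04 1.74110341e+00] 12.943573630969178 58.93074095249176 [-0.21212313  0.33709236 -1.60408777] [-0.00931891 -0.08117527  0.03356172]
```

The lid hangs free at about 66 mm, so the lip is in the mouth. I'll lower a little more and release.

Call:
move_arm:
  rows: "0 0 0.003 0 0 0 1; 0 0 0.004 0 0 0 1; 0 0 0.004 0 0 0 1; 0 0 0.004 0 0 0 -0.3; 0 0 0.004 0 0 0 -0.3; 0 0 0.004 0 0 0 -0.3; 0 0 0.004 0 0 0 -0.3; 0 0 0.004 0 0 0 -0.3; 0 0 -0.05 0 0 0 -0.3; 0 0 -0.15 0 0 0 -0.3; 0 0 -0.3 0 0 0 -0.3; 0 0 -0.4 0 0 0 -0.3"

```text
clock: 29.57
eef_pos: [586.7, -22.9, 216.5]
tool_rot: [-3.141, 0.0, 1.741]
force: [1.2, -0.5, 0.3]
width: 55.7
gripper_force: 0.0
```

```bash
python3 - <<'E'
from h import *
s=read_state();print(s['eef_pos'],s['width'],s['force'])
plan([(510,120,320,1.743)])
E
```

```text
[586.70337269 -22.94326272 216.52954614] 55.746204635251914 [ 1.18722545 -0.50462294  0.26798507]
(510, 120, 320, 1.743) -> [ 0.513 -0.171 -0.345] [-0.     0.    -0.001] d/row 4.6
```

Now up to view lid and gauge.

Call:
move_arm:
  rows: "0.25 -0.08 -0.2 0 0 0 -0.3; 0.513 -0.171 -0.345 0 0 0 -0.3; 0.513 -0.171 -0.345 0 0 0 -0.3; 0.513 -0.171 -0.345 0 0 0 -0.3; 0.513 -0.171 -0.345 0 0 0 -0.3; 0.513 -0.171 -0.345 0 0 0 -0.3; 0.513 -0.171 -0.345 0 0 0 -0.3; 0.513 -0.171 -0.345 0 0 0 -0.3; 0.513 -0.171 -0.345 0 0 0 -0.3; 0.513 -0.171 -0.345 0 0 0 -0.3"

```text
clock: 30.4
eef_pos: [510.2, 118.8, 317.6]
tool_rot: [-3.14, 0.001, 1.738]
force: [0.5, -1.5, -0.5]
width: 55.4
gripper_force: 0.0
```

```bash
python3 - <<'E'
from h import *
import pickle
s=read_state();print(s['clock'],s['eef_pos'],s['tool_rot'])
d=shot('wrist','w_g');pickle.dump(d,open('g.pkl','wb'))
u,v=w2px(d,[[540,-20,65]])[0].astype(int);x0,y0=max(u-100,0),v-80;print(x0,y0)
c=d['img'][y0:y0+150,x0:x0+200]
cv2.imwrite('pics/zg.png',cv2.resize(np.clip(c[:,:,::-1]*1.6,0,255).astype('uint8'),None,fx=4,fy=4,interpolation=cv2.INTER_CUBIC))
E
```

```text
30.4 [510.23482721 118.77381932 317.55190854] [-3.14030401e+00  9.32940773e-04  1.73846464e+00]
230 196
```

View pics/zg.png

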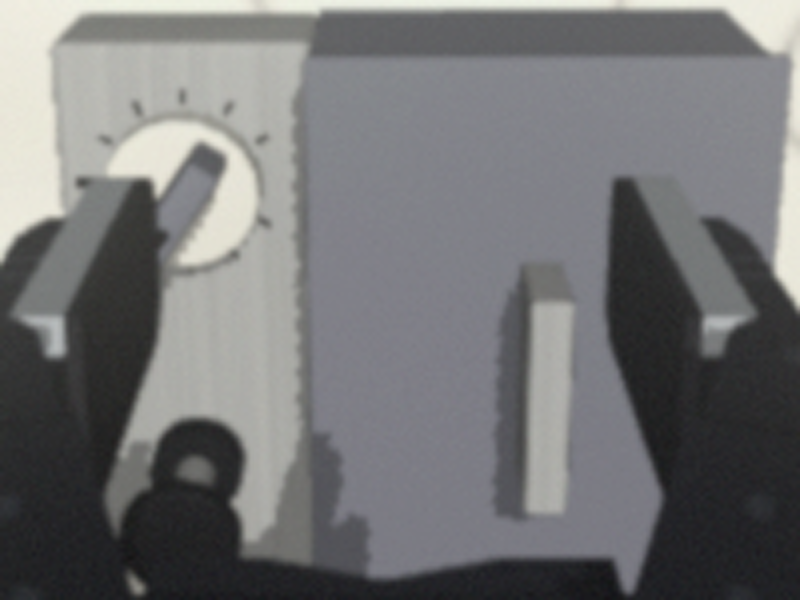

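zg: lid lies flat and square on the chamber, bar at (548,390). The gauge bar still points from (170,240) to (210,150). Plan the gauge turn.

```bash
python3 - <<'E'
from h import *
import pickle
d=pickle.load(open('g.pkl','rb'))
f=lambda q,z:px2w(d,(np.array(q)+.5)/4-.5+[230,196],z)
b=f([(528,303),(572,302),(567,515),(527,513)],101);v=(b[0]+b[1]-b[2]-b[3])/2
print('lid bar',b.mean(0).round(1),np.arctan2(v[1],v[0])-np.pi/2,'len',np.linalg.norm(v)); e=f([(308,57),(788,57)],71);print(e,np.linalg.norm(e[1]-e[0]),np.arctan2(*(e[1]-e[0])[::-1]))
plan([(459,11,140,1.15),(459,11,81,1.15),(459,11,81,.173),(459,11,160,.173)],start=(510.2,119,319,1.74))
E
```

```text
lid bar [586.6 -23.1] 0.1895277686211827 len 75.40173088862946
[[493.96930567  70.06645144]
 [643.27893415  95.29519738]] 151.42607034343038 0.16738825391061185
(459, 11, 140, 1.15) -> [-0.326 -0.229  0.597] [ 0.    -0.     0.376] d/row 5.2
(459, 11, 81, 1.15) -> [ 0.    -0.     0.197] [0. 0. 0.] d/row 1.4
(459, 11, 81, 0.173) -> [0. 0. 0.] [ 0.    -0.     0.622] d/row 0.0
(459, 11, 160, 0.173) -> [ 0.     0.    -0.263] [0. 0. 0.] d/row 1.9
```

Call:
move_arm:
  rows: "-0.1 -0.07 0.1 0 0 0.07 0.15; -0.2 -0.14 0.2 0 0 0.15 0.15; -0.326 -0.229 0.3 0 0 0.22 0.15; -0.326 -0.229 0.4 0 0 0.3 0.15; -0.326 -0.229 0.5 0 0 0.376 0.15; -0.326 -0.229 0.56 0 0 0.376 0.15; -0.326 -0.229 0.597 0 0 0.376 0.15; -0.326 -0.229 0.597 0 0 0.376 0.15; -0.326 -0.229 0.597 0 0 0.376 0.15; -0.326 -0.229 0.597 0 0 0.376 0.15; -0.326 -0.229 0.597 0 0 0.376 0.15; -0.326 -0.229 0.597 0 0 0.376 0.15"

```text
clock: 31.45
eef_pos: [459.6, 12.4, 140.0]
tool_rot: [3.14, -0.001, 1.151]
force: [0.4, -0.3, 0.1]
width: 36.1
gripper_force: 0.0
```

```bash
python3 - <<'E'
from h import *
s=read_state();print(s['eef_pos'],s['width'],s['tool_rot'])
plan([(459,11,81,1.15)])
E
```

```text
[459.64765509  12.36608121 140.04661642] 36.0858897601047 [ 3.13996686e+00 -1.03488266e-03  1.15071982e+00]
(459, 11, 81, 1.15) -> [-0.005 -0.     0.197] [ 0.001 -0.001  0.   ] d/row 1.4
```

Call:
move_arm:
  rows: "-0.004 0 0.05 0 0 0 0.15; -0.004 0 0.1 0 0 0 0.15; -0.004 0 0.15 0 0 0 0.15; -0.004 0 0.18 0 0 0 0.15; -0.004 0 0.197 0 0 0 0.15; -0.004 0 0.197 0 0 0 0.15; -0.004 0 0.197 0 0 0 1; -0.004 0 0.197 0 0 0 1; -0.004 0 0.197 0 0 0 1; -0.004 0 0.197 0 0 0 1; -0.004 0 0.197 0 0 0 1; -0.004 0 0.197 0 0 0 1"

```text
clock: 32.45
eef_pos: [459.0, 11.2, 80.9]
tool_rot: [3.14, -0.001, 1.15]
force: [-0.6, -0.8, 6.5]
width: 10.6
gripper_force: 60.1
```

Call:
move_arm:
  rows: "0 0 0 0 0 0.03 1; 0 0 0 0 0 0.09 1; 0 0 0 0 0 0.16 1; 0 0 0 0 0 0.23 1; 0 0 0 0 0 0.3 1; 0 0 0 0 0 0.37 1; 0 0 0 0 0 0.44 1; 0 0 0 0 0 0.51 1; 0 0 0 0 0 0.57 1; 0 0 0 0 0 0.61 1; 0 0 0 0 0 0.622 1; 0 0 0 0 0 0.622 1"

```text
clock: 33.45
eef_pos: [459.4, 10.6, 80.9]
tool_rot: [3.14, -0.002, 0.172]
force: [0.0, -1.7, 5.3]
width: 10.7
gripper_force: 60.2
```

Call:
move_arm:
  rows: "0 0 0 0 0 0 1; 0 0 0 0 0 0 1; 0 0 0 0 0 0 1"

```text
clock: 33.7
eef_pos: [459.4, 10.6, 80.9]
tool_rot: [3.14, -0.002, 0.173]
force: [0.2, -1.1, 5.5]
width: 11.0
gripper_force: 60.2
```

```bash
python3 - <<'E'
from h import *
plan([(459,11,180,.173),(478,-96,180,1.74),(478,-96,118,1.74)],start=(459.2,11,81,.173))
E
```

```text
(459, 11, 180, 0.173) -> [-0.001 -0.    -0.33 ] [0. 0. 0.] d/row 2.4
(478, -96, 180, 1.74) -> [0.001 0.362 0.   ] [ 0.     0.    -0.998] d/row 2.6
(478, -96, 118, 1.74) -> [ 0.    -0.     0.207] [0. 0. 0.] d/row 1.5
```

Call:
move_arm:
  rows: "0 0 0 0 0 0 0.15; 0 0 0 0 0 0 0.15; 0 0 0 0 0 0 0.15; 0 0 0 0 0 0 0.15; 0 0 -0.04 0 0 0 0.15; 0 0 -0.12 0 0 0 0.15; 0 0 -0.22 0 0 0 0.15; 0 0 -0.33 0 0 0 0.15; 0 0 -0.33 0 0 0 0.15; 0 0 -0.33 0 0 0 0.15"

```text
clock: 34.53
eef_pos: [459.4, 11.5, 180.3]
tool_rot: [-3.141, -0.003, 0.174]
force: [0.3, 0.2, -1.3]
width: 36.5
gripper_force: 0.0
```

Call:
move_arm:
  rows: "0 0.05 0 0 0 -0.07 1; 0 0.12 0 0 0 -0.15 1; 0 0.2 0 0 0 -0.23 1; 0 0.28 0 0 0 -0.31 1; 0 0.362 0 0 0 -0.39 1; 0 0.362 0 0 0 -0.47 1; 0 0.362 0 0 0 -0.55 1; 0 0.362 0 0 0 -0.63 1; 0 0.362 0 0 0 -0.71 1; 0 0.362 0 0 0 -0.79 1; 0 0.362 0 0 0 -0.85 1; 0 0.362 0 0 0 -0.85 1"

```text
clock: 35.53
eef_pos: [476.3, -95.4, 178.1]
tool_rot: [-3.139, -0.001, 1.511]
force: [-0.4, -0.5, -1.1]
width: 0.3
gripper_force: 0.0
```

```bash
python3 - <<'E'
from h import *
import pickle
s=read_state();print(s['clock'],s['eef_pos'],s['tool_rot'],s['width'])
d=shot('wrist','w_pump');pickle.dump(d,open('pump.pkl','wb'))
print(w2px(d,[[478,-96,95],[459,11,58]]))
plan([(478,-96,119,s['tool_rot'][2])])
E
```

```text
35.5333 [476.34973226 -95.3762599  178.08416861] [-3.13944940e+00 -1.39035076e-03  1.51100415e+00] 0.308192112350173
[[328.00605324 216.05170343]
 [293.41073373  63.5982463 ]]
(478, -96, 119, np.float64(1.5110041533011662)) -> [-0.002  0.006  0.197] [-0.001 -0.001 -0.003] d/row 1.4
```

View pics/w_pump.png

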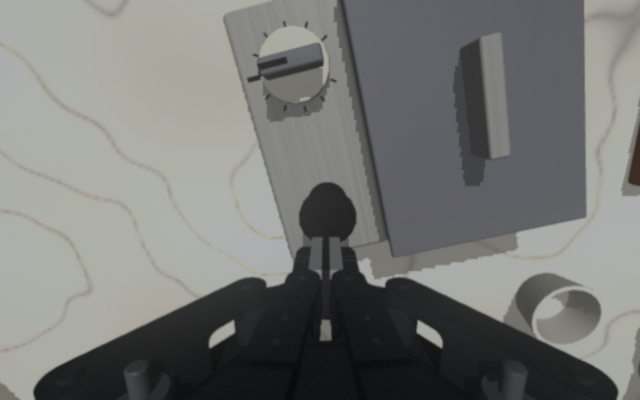

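w_pump: pointer end (260,70) sits by the thick tick (254,78); plunger head is at (328,214), as predicted. I'll check the angle numerically.

```bash
python3 - <<'E'
from h import *
import pickle
d=pickle.load(open('pump.pkl','rb'))
im=d['img'].astype(int); 
# bar top: bluish grey between (255..330,35..85)
sub=im[35:90,250:335]; g=sub.max(2); m=((g<135)&(g>60)&(sub[:,:,2]-sub[:,:,0]>=0)).astype('uint8')
print(sub[25,40],sub[20,60])
for a in [[(259,66),(320,43)],[(261,80),(323,66)],[(260,73),(322,55)]]:
    p=px2w(d,a,82);v=p[1]-p[0];print(p.round(1).tolist(),np.linalg.norm(v),np.arctan2(v[1],v[0]))
p=px2w(d,[(248,80.5),(260,76.5)],45);print('tick',p.round(1).tolist(),'from axis',np.arctan2(*(np.array([459,11])-p.mean(0))[::-1]))
c=d['img'][30:100,240:340]
cnt=max(cv2.findContours(cv2.morphologyEx(m,cv2.MORPH_OPEN,np.ones((3,3),np.uint8)),0,2)[0],key=cv2.contourArea);r=cv2.minAreaRect(cnt);print(r)
E
```

```text
[ 99 101 105] [101 102 106]
[[438.2, 6.9], [479.5, 18.2]] 42.850968513648304 0.2681978550006392
[[438.5, -1.8], [480.6, 4.3]] 42.532038929358976 0.1448754164336385
[[438.4, 2.6], [480.4, 11.0]] 42.85262718577236 0.19888711551719976
tick [[421.2, 3.2], [430.9, 5.5]] from axis 0.1999983225141627
((39.69818878173828, 24.05310821533203), (18.476211547851562, 65.25208282470703), 75.25643920898438)
```

Gauge checks out: bar 0.20 against tick 0.20. Start the strokes.

Call:
move_arm:
  rows: "-0.002 0.005 0.08 0 0 0 1; -0.002 0.005 0.15 0 0 0 1; -0.002 0.005 0.19 0 0 0 1; -0.002 0.005 0.21 0 0 0 1; -0.002 0.005 0.225 0 0 0 1; -0.002 0.005 0.24 0 0 0 1; -0.002 0.005 0.255 0 0 0 1; -0.002 0.005 0.265 0 0 0 1; -0.002 0.005 0.272 0 0 0 1; -0.002 0.005 0.276 0 0 0 1; -0.002 0.005 0.276 0 0 0 1; -0.002 0.005 0.276 0 0 0 1"

```text
clock: 36.58
eef_pos: [477.5, -96.1, 96.8]
tool_rot: [-3.14, -0.001, 1.508]
force: [-4.3, 0.4, 7.9]
width: -0.1
gripper_force: 3.8
```

Call:
move_arm:
  rows: "0 0 0.004 0 0 0 1; 0 0 0.008 0 0 0 1; 0 0 0.01 0 0 0 1; 0 0 0.01 0 0 0 1"

```text
clock: 36.92
eef_pos: [477.6, -96.1, 95.6]
tool_rot: [-3.141, -0.002, 1.507]
force: [-8.4, 2.9, 27.2]
width: 0.1
gripper_force: 13.4
```

Call:
move_arm:
  rows: "0 0 0 0 0 0 1; 0 0 0 0 0 0 1; 0 0 0 0 0 0 1; 0 0 0 0 0 0 1; 0 0 0 0 0 0 1; 0 0 0 0 0 0 1; 0 0 0 0 0 0 1; 0 0 0 0 0 0 1; 0 0 0 0 0 0 1; 0 0 0 0 0 0 1; 0 0 0 0 0 0 1; 0 0 0 0 0 0 1"

```text
clock: 37.92
eef_pos: [477.6, -96.1, 95.6]
tool_rot: [-3.141, -0.002, 1.507]
force: [-8.3, 1.1, 27.0]
width: 0.4
gripper_force: 13.4
```

Call:
move_arm:
  rows: "0 0 -0.03 0 0 0 1; 0 0 -0.06 0 0 0 1; 0 0 -0.1 0 0 0 1; 0 0 -0.1 0 0 0 1; 0 0 -0.1 0 0 0 1; 0 0 -0.1 0 0 0 1; 0 0 -0.1 0 0 0 1; 0 0 -0.1 0 0 0 1"

```text
clock: 38.58
eef_pos: [478.5, -96.4, 122.7]
tool_rot: [-3.141, 0.0, 1.509]
force: [-0.4, -0.4, -0.2]
width: 0.1
gripper_force: 0.0
```

Call:
move_arm:
  rows: "0 0 0.02 0 0 0 1; 0 0 0.04 0 0 0 1; 0 0 0.055 0 0 0 1; 0 0 0.07 0 0 0 1; 0 0 0.082 0 0 0 1; 0 0 0.09 0 0 0 1; 0 0 0.096 0 0 0 1; 0 0 0.1 0 0 0 1; 0 0 0.1 0 0 0 1; 0 0 0.1 0 0 0 1"

```text
clock: 39.42
eef_pos: [479.1, -96.6, 95.5]
tool_rot: [3.139, -0.001, 1.508]
force: [-4.7, 1.8, 31.9]
width: 0.2
gripper_force: 16.1
```

Call:
move_arm:
  rows: "0 0 0 0 0 0 1; 0 0 0 0 0 0 1; 0 0 0 0 0 0 1; 0 0 0 0 0 0 1; 0 0 0 0 0 0 1; 0 0 0 0 0 0 1; 0 0 0 0 0 0 1; 0 0 0 0 0 0 1; 0 0 0 0 0 0 1; 0 0 0 0 0 0 1; 0 0 0 0 0 0 1; 0 0 0 0 0 0 1"

```text
clock: 40.42
eef_pos: [479.1, -96.6, 95.5]
tool_rot: [3.139, -0.001, 1.508]
force: [-4.6, 2.4, 31.7]
width: 0.2
gripper_force: 16.0
```

Call:
move_arm:
  rows: "0 0 -0.03 0 0 0 1; 0 0 -0.06 0 0 0 1; 0 0 -0.1 0 0 0 1; 0 0 -0.1 0 0 0 1; 0 0 -0.1 0 0 0 1; 0 0 -0.1 0 0 0 1; 0 0 -0.1 0 0 0 1; 0 0 -0.1 0 0 0 1"

```text
clock: 41.08
eef_pos: [478.1, -96.4, 122.5]
tool_rot: [-3.14, -0.0, 1.509]
force: [0.1, 0.2, -0.7]
width: 0.0
gripper_force: 0.0
```

Call:
move_arm:
  rows: "0 0 0.02 0 0 0 1; 0 0 0.04 0 0 0 1; 0 0 0.055 0 0 0 1; 0 0 0.07 0 0 0 1; 0 0 0.082 0 0 0 1; 0 0 0.09 0 0 0 1; 0 0 0.096 0 0 0 1; 0 0 0.1 0 0 0 1; 0 0 0.1 0 0 0 1; 0 0 0.1 0 0 0 1"

```text
clock: 41.92
eef_pos: [479.0, -96.6, 95.5]
tool_rot: [3.14, -0.001, 1.508]
force: [-4.9, 2.8, 31.5]
width: -0.0
gripper_force: 16.0
```

Call:
move_arm:
  rows: "0 0 0 0 0 0 1; 0 0 0 0 0 0 1; 0 0 0 0 0 0 1; 0 0 0 0 0 0 1; 0 0 0 0 0 0 1; 0 0 0 0 0 0 1; 0 0 0 0 0 0 1; 0 0 0 0 0 0 1; 0 0 0 0 0 0 1; 0 0 0 0 0 0 1; 0 0 0 0 0 0 1; 0 0 0 0 0 0 1"

```text
clock: 42.92
eef_pos: [479.0, -96.6, 95.5]
tool_rot: [3.14, -0.001, 1.508]
force: [-5.3, 1.6, 31.2]
width: 0.1
gripper_force: 15.9
```

Call:
move_arm:
  rows: "0 0 -0.03 0 0 0 1; 0 0 -0.06 0 0 0 1; 0 0 -0.1 0 0 0 1; 0 0 -0.1 0 0 0 1; 0 0 -0.1 0 0 0 1; 0 0 -0.1 0 0 0 1; 0 0 -0.1 0 0 0 1; 0 0 -0.1 0 0 0 1"

```text
clock: 43.58
eef_pos: [478.2, -96.4, 122.5]
tool_rot: [-3.14, -0.0, 1.509]
force: [0.1, 0.5, 0.2]
width: -0.3
gripper_force: 0.0
```

One spare stroke, then retreat to the earlier viewpoint and compare.

Call:
move_arm:
  rows: "0 0 0.02 0 0 0 1; 0 0 0.04 0 0 0 1; 0 0 0.055 0 0 0 1; 0 0 0.07 0 0 0 1; 0 0 0.082 0 0 0 1; 0 0 0.09 0 0 0 1; 0 0 0.096 0 0 0 1; 0 0 0.1 0 0 0 1; 0 0 0.1 0 0 0 1; 0 0 0.1 0 0 0 1"

```text
clock: 44.42
eef_pos: [479.0, -96.6, 95.5]
tool_rot: [3.14, -0.002, 1.508]
force: [-4.7, 1.0, 31.1]
width: 0.1
gripper_force: 16.0
```

Call:
move_arm:
  rows: "0 0 0 0 0 0 1; 0 0 0 0 0 0 1; 0 0 0 0 0 0 1; 0 0 0 0 0 0 1; 0 0 0 0 0 0 1; 0 0 0 0 0 0 1; 0 0 0 0 0 0 1; 0 0 0 0 0 0 1; 0 0 0 0 0 0 1; 0 0 0 0 0 0 1; 0 0 0 0 0 0 1; 0 0 0 0 0 0 1"

```text
clock: 45.42
eef_pos: [479.0, -96.6, 95.5]
tool_rot: [3.139, -0.001, 1.508]
force: [-5.1, 1.8, 32.4]
width: -0.3
gripper_force: 15.9
```

Call:
move_arm:
  rows: "0 0 -0.03 0 0 0 1; 0 0 -0.08 0 0 0 1; 0 0 -0.16 0 0 0 1; 0 0 -0.24 0 0 0 1; 0 0 -0.285 0 0 0 1; 0 0 -0.285 0 0 0 1; 0 0 -0.285 0 0 0 1; 0 0 -0.285 0 0 0 1; 0 0 -0.285 0 0 0 1; 0 0 -0.285 0 0 0 1"

```text
clock: 46.25
eef_pos: [478.0, -96.4, 177.7]
tool_rot: [-3.139, -0.0, 1.508]
force: [-0.6, -1.0, 0.6]
width: -0.1
gripper_force: 0.0
```

```bash
python3 - <<'E'
from h import *
s=read_state();print(s['clock'],s['eef_pos'],s['tool_rot'][2])
a=cv2.imread('pics/w_pump.png',0);d=shot('wrist','w_end');b=cv2.imread('pics/w_end.png',0)
for n,(x0,y0,x1,y1) in dict(gauge=(245,25,335,100),lid=(450,20,590,240),pump=(290,170,370,240)).items():
    p,q=np.float32(a[y0:y1,x0:x1]),np.float32(b[y0:y1,x0:x1]); print(n,cv2.phaseCorrelate(p,q),np.abs(p-q).mean())
E
```

```text
46.25 [477.99353999 -96.36366051 177.73963248] 1.5084622348430416
gauge ((-2.6053517492048144, -0.6139556851963377), 1.241260890395553) 11.513481
lid ((-0.38835467927418676, 0.06988786514766332), 0.84645188331604) 3.1552272
pump ((-1.6503687536249032, -0.8638875579615828), 1.132723436752955) 5.32
```

```bash
python3 -c "
from cell import *
print(finish_job())"
```

```text
the job is handed in; nothing more can be done
None
```

I handed the job in at about 46 s, and no verdict came back: all three pots are in the chamber with the lid home, the gauge is at zero as near as I could measure, and the pump had four full held strokes.

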